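# Seal the food tubs and set aside the one whose plug will not hold

## Robot

A 7-joint arm with a two-finger parallel gripper is mounted at the origin on a cart in front of the work surface, level with it; the furniture and walls round the work are solid. World frame = base frame: x ahead of the robot, y to its left, z up, the work surface at z = 0. Lengths are in m, angles in rad, forces in N, time in s.
With the tool pointing down it reaches from about 0.425 to 0.875 m from the base axis. Payload 4.7 kg.
Tool frame: the origin (TCP) lies midway between the tips of the shut fingers; the grasp point (between the pads) lies 19 mm behind it (arm.tcp_to_grasp is the distance from the TCP to the grasp point, in m); x points along the fingers, y is the direction in which the jaws open and shut, and the axes are right-handed (so a half turn about x gives the same grasp; the last joint's range is limited). The gripper opens to 85 mm and grips with 20 to 120 N. Pads are 22 mm wide; open, the fingers measure 114 mm over their backs; the gripper's body (76 mm by 85 mm) begins 54 mm behind the grasp point. The pads swing forward as they close: fully open they stand 13 mm farther back than shut.
Start: joints at [1.277, 0.321, -0.07, 1.45, 0.023, 1.371, -0.057], TCP at [0.197, -0.619, 0.231] pointing down, gripper open.
Joint ranges: [-2.86, 2.86], [-0.3, 2.09], [-1.38, 1.24], [0.06, 2.45], [-1.56, 4.7], [0.09, 2.05], [-2.69, 2.69]. Speed limits (rad/s): [2.57, 2.57, 3.14, 3.14, 3.14, 3.14, 3.14].

## Interface

Orientations are given as a unit quaternion [w, x, y, z].
In Python, from station import arm, capture, calibration, recognise, regions_of gives the robot as it stands. The module is installed in compiled form; this text tells all that it offers.
- The arm moves only by the tool apply_moves, never from a script. Its argument "deltas" is text: rows parted by semicolons, each of 7 numbers parted by spaces: the gripper command: -1 is shut, 1 is fully open, values between are in proportion, then the shift along the tool's x, y, z each as a share of 0.025 m, from -1 to 1, then the turn, a rotation vector about the tool's x, y, z each as a share of 0.08 rad, from -1 to 1. In form: gripper x y z ax ay az; .... A call has 1 to 5 rows; each row shifts and turns the pose as measured when the row begins, along the tool's axes as they then stand; what a row does not reach is not made up. A row lasts 1/8 s, in which the tool goes at most 62.5 mm and 10.7 degrees, less where a joint would pass 70% of its speed; a pose out of reach is approached as far as the arm can. A call with a number of a shift or a turn outside -1 to 1 is refused whole. A call with a gripper value outside its range is refused whole. The fingers move at their own pace and stop on an object; "force" is the grip in N (left out, the last holds). Time passes only in rows, so rows that do not move let the fingers close. It gives the time, the measured TCP pose, the force and the opening at its end, in the units of the state.
- arm.get_state(): the state, without advancing time (a new reading comes with each control period).
- capture(name): name is "scene" or "top"; returns the picture (400x640x3 uint8, red, green, blue); there is no depth.
- calibration(name): a dict with "intrinsics" (3x3 intrinsics, pixels), "dist" ([k1, k2, p1, p2, k3] as OpenCV has them; the pictures are not rectified), "world_from_camera" (4x4, takes a point from camera to world coordinates). Camera axes: x right, y down, z forward; pixel columns grow to the right and rows downward; lengths in m; the calibration is good to about 2 mm. A picture is of the moment at which its call begins. calibration takes no time and is no camera call.
- arm.job_done(): hands the job in, once; it reports no verdict.
Trained networks look in the newest picture that a camera, given by its name, has taken for a name from the list of things; names that differ only in an ending like _2 or _b are one class to them, and where a whole thing is asked for, a point or a joint stands for the part that bears it (a point fixed in the world has none). Each returns a list of dicts, best first, with "confidence" (0 to 1); they miss things now and then, are a little off and sometimes report something else, mostly with a low value. They report only what shows in the picture. A call takes as long as a camera call. They do not tell look-alikes from the thing itself.
- recognise(label, camera): "at" ([column, row] in pixels, amid what is visible of it).
- regions_of(label, camera): "region" (400x640 bool, what is visible of it) and "at" ([column, row] in pixels, amid what is visible of it).
The state is a dict: "t": time; "joint_positions": joint angles; "joint_vel": joint speeds; "joint_efforts": joint torques, N m; "tool_pos": TCP position; "tcp_rot": TCP orientation; "contact_force": force on the tool from outside, world axes, zero at the start; "ft_torque": the same for the moment, N m; "width": finger opening in m.
Only numpy, scipy, OpenCV 4.12 (cv2) and the standard library are available. Lean on these libraries where they do the work, as an engineer would, in place of code of your own. Each camera call takes 0.05 s, during which the arm holds its last target.

## Task

Seal the three food tubs for the freezer: press the plug in each red lid straight down until it clicks and stays down. Let up slowly each time, so that a worn plug, which gives easily and comes back up with your finger, does not snap up and splash. Leave the sealed tubs where they stand and slide the tub whose plug will not stay down flat along the worktop until it stands fully on the ribbed drying mat, without lifting it and without disturbing the other things.

Things in the scene. Friction and masses are not known exactly. Their poses are not given: they have to be found in the camera images.
- tub_a: clear food tub of pasta with a red press-on lid, one of three alike; origin at the centre of its underside. 109 mm along its own x, 149 mm along its own y at the lid, 105 x 146 mm at the walls below it, 50 mm in the middle of each side flat; lid top at 60 mm; 0.3 to 0.5 kg. Too wide to grip: push it by its sides, 15 to 50 mm up, with 2 to 4 N. Never lift or tip it
- plug_a (a joint): sealing plug in the middle of tub_a's lid: 0 = fully up (open), 0.010 m = fully down; pressed straight down. A sound plug resists with up to about 10 N early in its travel, then clicks over and stays down by itself. A worn one gives under only 1.3 to 4 N, does not click and comes back up, snapping up if let go suddenly. Which of the three are sound or worn cannot be seen
- plug_a_top (a point): middle of the top of the plug's grey round head (36 mm across) on tub_a; 83 mm above the worktop with the plug up, 73 mm with it down, when the head still stands 6 mm over the white collar round it
- tub_b: as tub_a
- plug_b (a joint): as plug_a, for tub_b
- plug_b_top (a point): middle of the top of the plug's grey round head (36 mm across) on tub_b; 83 mm above the worktop with the plug up, 73 mm with it down, when the head still stands 6 mm over the white collar round it
- tub_c: as tub_a
- plug_c (a joint): as plug_a, for tub_c
- plug_c_top (a point): middle of the top of the plug's grey round head (36 mm across) on tub_c; 83 mm above the worktop with the plug up, 73 mm with it down, when the head still stands 6 mm over the white collar round it
- mat_middle (a point): middle of the thin dark grey-blue ribbed drying mat, which lies fixed on the worktop: 220 mm along its own x, 260 mm along its own y, 1 mm thick and no obstacle to sliding. Beyond it and beyond the tubs a tall cupboard rises from the worktop; its face runs along the line x + y = 0.8 m
- salt: bystander: salt shaker with a grey top, 44 mm across, 90 mm high; origin at the centre of its underside. Leave it alone
- lemon: bystander: lemon, 74 x 51 x 53 mm high, lying on the worktop; origin at its underside. Leave it alone
- mug: bystander: white mug with a leaf pattern, 92 x 127 mm with its handle, 95 mm high; origin at the centre of its underside. Leave it alone
- foil: bystander: foil parcel, 88 x 118 x 35 mm high; origin at the centre of its underside. Leave it alone
Things that resemble listed ones, but are neither listed nor needed, are in the scene too. Leave any turquoise look-alike of the tub_a alone.

How it is judged:
By the outcome, as a careful person would: the job done as asked, in the order asked, and still so for the second after the job is handed in, with the robot touching nothing.
It also fails if it takes over 61 s, if anything falls off the work surface, if the arm or the gripper's body presses on something with over 40 N, if the wrist force passes 120 N, or if a joint passes its speed limit or range.

## Working session

There is one attempt and no reset: what is moved stays moved. The work goes in short steps, Python scripts to look and compute and a tool call to move; the robot and the scene stay as the last step left them, time stands still between calls to the robot, and variables do not carry over. Pictures are saved under pics/ and viewed, and the job is handed in when it is done.

Besides the shell and the picture viewer there is one more tool, called after "Call:" by a JSON object that holds its "api" and its "payload", one argument or row to a line. apply_moves: Moves the arm, as the interface text tells. Shift numbers are shares of 0.025 m and turn numbers shares of 0.08 rad, none past 1 either way. Its arguments: {"type":"object","properties":{"deltas":{"type":"string"},"force":{"type":"number"}},"required":["deltas"]}

```bash
mkdir -p pics; python3 - <<'E'
from station import arm, capture, calibration
import cv2,json
s=arm.get_state(); print(s)
for n in ("scene","top"):
    im=capture(n); cv2.imwrite(f"pics/{n}0.png",im[:,:,::-1]); print(n,calibration(n))
E
```

```text
{'t': 0.0, 'joint_positions': array([ 1.27709484,  0.32183057, -0.07009194,  1.45170553,  0.02259147,
        1.3708179 , -0.0568894 ]), 'joint_vel': array([ 0.00170647,  0.00013106, -0.00131325,  0.00119325,  0.00050252,
        0.0013485 , -0.00107824]), 'joint_efforts': array([ 1.58454761e-03, -4.93581676e+01, -3.81489471e-01, -3.14341772e+01,
        1.28546500e-02,  1.13938685e-02,  2.47265342e-05]), 'tool_pos': array([ 0.19671639, -0.61893035,  0.23020333]), 'tcp_rot': array([-0.10772742, -0.69860781, -0.10909565,  0.69888488]), 'contact_force': array([-0.40164167, -0.52598708,  0.4635201 ]), 'ft_torque': array([-0.02960848, -0.02707522,  0.02901591]), 'width': 0.08490262378344944}
scene {'intrinsics': array([[375.91192705,   0.        , 321.66160456],
       [  0.        , 375.91192705, 201.45950978],
       [  0.        ,   0.        ,   1.        ]]), 'dist': array([-0.04949654,  0.        ,  0.        ,  0.        ,  0.        ]), 'world_from_camera': array([[-0.54749629, -0.37805672,  0.7465393 , -0.43010078],
       [-0.83672333,  0.2346264 , -0.49481767,  0.5571699 ],
       [ 0.01191132, -0.89555769, -0.44478596,  0.59587148],
       [ 0.        ,  0.        ,  0.        ,  1.        ]])}
top {'intrinsics': array([[404.45709101,   0.        , 323.45865095],
       [  0.        , 404.45709101, 198.33876474],
       [  0.        ,   0.        ,   1.        ]]), 'dist': array([-0.03626427,  0.        ,  0.        ,  0.        ,  0.        ]), 'world_from_camera': array([[-0.02299148, -0.99099762,  0.13189048,  0.28237729],
       [-0.99940792,  0.02616085,  0.02234787, -0.03351434],
       [-0.02559706, -0.13129858, -0.99101235,  1.18964102],
       [ 0.        ,  0.        ,  0.        ,  1.        ]])}
```

View pics/scene0.png

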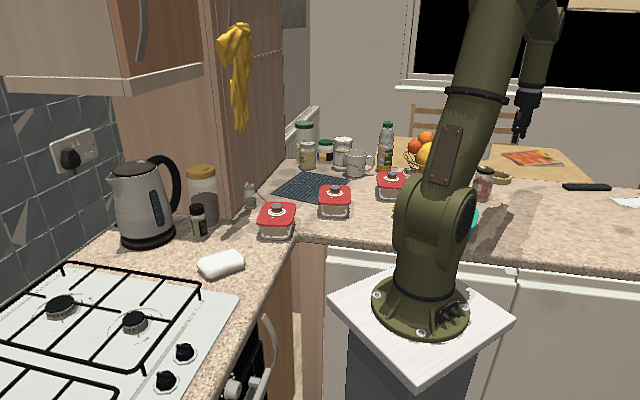

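View pics/top0.png

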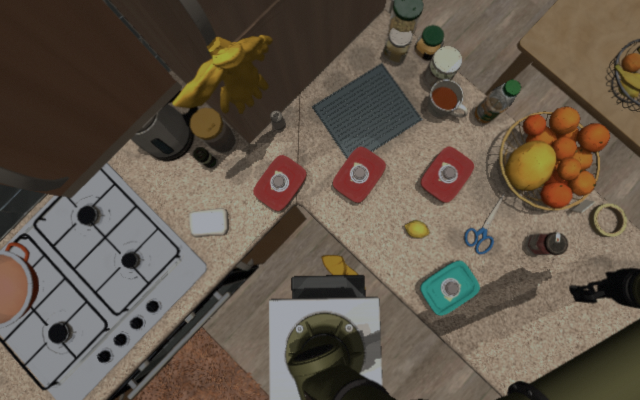

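```bash
cat > h.py <<'E'
from station import arm, capture, calibration, recognise, regions_of
import cv2, numpy as np
from scipy.spatial.transform import Rotation as R
def px2w(n,uv,z):
    c=calibration(n); uv=np.asarray(uv,float).reshape(-1,1,2)
    p=cv2.undistortPoints(uv,c["intrinsics"],c["dist"]).reshape(-1,2)
    T=c["world_from_camera"]; d=np.c_[p,np.ones(len(p))]@T[:3,:3].T
    return T[:3,3]+d*((z-T[2,3])/d[:,2])[:,None]
def w2px(n,P):
    c=calibration(n); T=np.linalg.inv(c["world_from_camera"])
    return cv2.projectPoints(np.asarray(P,float).reshape(-1,3),cv2.Rodrigues(T[:3,:3])[0],T[:3,3],c["intrinsics"],c["dist"])[0].reshape(-1,2)
def st():
    s=arm.get_state(); r=R.from_quat(np.roll(s["tcp_rot"],-1)).as_matrix()
    return s,r
def goto(p,jaw=None):
    """shares of total move in tool axes for a world target"""
    s,r=st(); d=r.T@(np.asarray(p)-s["tool_pos"])/0.025
    print("t",s["t"],"pos",s["tool_pos"].round(4),"shift units",d.round(2),"F",s["contact_force"].round(2))
    return d
def rects(n,im,z=.06):
    hsv=cv2.cvtColor(im,cv2.COLOR_RGB2HSV)
    m=(((hsv[...,0]<8)|(hsv[...,0]>172))&(hsv[...,1]>130)&(hsv[...,2]>70)).astype(np.uint8)
    cs,_=cv2.findContours(m,cv2.RETR_EXTERNAL,cv2.CHAIN_APPROX_NONE); out=[]
    for c in cs:
        if cv2.contourArea(c)<300: continue
        w=px2w(n,c.reshape(-1,2),z)[:,:2].astype(np.float32)
        rc=cv2.minAreaRect(w*1000); out.append((c.reshape(-1,2).mean(0),rc))
    return out
E
python3 - <<'E'
from h import *
im=capture("top")
for c,rc in rects("top",im): print(c.round(),np.round(rc[0],1),np.round(rc[1],1),round(rc[2],1))
for l,z in (("plug_a_top",.083),("tub_a",.06),("salt",.05),("lemon",.03),("mug",.05),("foil",.02),("mat_middle",.001)):
    for d in regions_of(l,"top"):
        w=px2w("top",[d["at"]],z)[0]
        ys,xs=np.nonzero(d["region"]); q=px2w("top",np.c_[xs,ys],z)[:,:2].astype(np.float32)*1000
        r=cv2.minAreaRect(q) if len(q)>4 else None
        print(l,round(d["confidence"],2),np.round(d["at"]),w.round(3),[np.round(x) for x in r])
cv2.imwrite("pics/crop1.png",cv2.resize(im[60:320,180:500,::-1],None,fx=2.4,fy=2.3))
E
```

```text
[280. 183.] [481.2 115.6] [106.6 145.3] 54.1
[447. 174.] [ 493.4 -358.4] [106.3 146.7] 50.6
[359. 174.] [ 499.2 -109.8] [104.3 146.3] 53.4
plug_a_top 0.66 [449. 174.] [ 0.489 -0.359  0.083] [array([ 494., -360.]), array([31., 34.]), np.float64(88.0)]
plug_a_top 0.46 [451. 288.] [ 0.177 -0.344  0.083] [array([ 179., -346.]), array([37., 36.]), np.float64(62.0)]
tub_a 0.87 [358. 178.] [ 0.488 -0.107  0.06 ] [array([ 498., -111.]), array([106., 148.]), np.float64(53.0)]
tub_a 0.8 [446. 175.] [ 0.491 -0.356  0.06 ] [array([ 493., -358.]), array([106., 148.]), np.float64(53.0)]
tub_a 0.77 [450. 290.] [ 0.171 -0.349  0.06 ] [array([ 178., -347.]), array([107., 150.]), np.float64(32.0)]
tub_a 0.59 [276. 184.] [0.477 0.125 0.06 ] [array([482., 116.]), array([110., 148.]), np.float64(53.0)]
salt 0.66 [280. 121.] [0.665 0.115 0.05 ] [array([668., 124.]), array([61., 42.]), np.float64(29.0)]
lemon 0.55 [417. 230.] [ 0.338 -0.272  0.03 ] [array([ 340., -274.]), array([66., 48.]), np.float64(89.0)]
mug 0.58 [443. 100.] [ 0.715 -0.366  0.05 ] [array([ 723., -377.]), array([117., 115.]), np.float64(86.0)]
foil 0.58 [210. 224.] [0.371 0.326 0.02 ] [array([376., 331.]), array([ 79., 116.]), np.float64(5.0)]
mat_middle 0.66 [365. 113.] [ 0.698 -0.14   0.001] [array([ 701., -144.]), array([221., 262.]), np.float64(32.0)]
```

View pics/crop1.png

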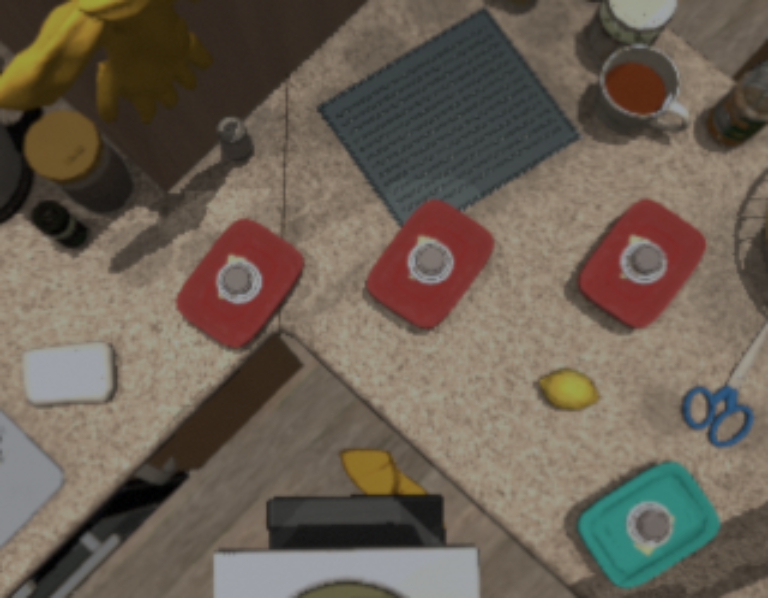

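```bash
python3 - <<'E'
from h import *
s,r=st(); print(r.round(3))
goto([.493,-.359,.20]); goto([.493,-.359,.10])
# plug heads: grey circles
im=capture("top"); 
for n in("top","scene"):
    if n=="scene": im=capture(n)
    print(n,w2px(n,[[.493,-.359,.083],[.499,-.110,.083],[.481,.116,.083]]).round(1), w2px(n,[[.701,-.144,.001]]).round())
im=capture("scene"); cv2.imwrite("pics/sc1.png",cv2.resize(im[130:260,220:460,::-1],None,fx=3.3,fy=3.3,interpolation=cv2.INTER_CUBIC))
E
```

```text
[[-0.     0.303 -0.953]
 [-0.    -0.953 -0.303]
 [-1.     0.     0.   ]]
t 0.5 pos [ 0.1969 -0.6195  0.2313] shift units [  1.25  -6.34 -14.44] F [-0.16  0.36  0.13]
t 0.5 pos [ 0.1969 -0.6195  0.2313] shift units [  5.25  -6.34 -14.44] F [-0.16  0.36  0.13]
top [[449.3 172.4]
 [359.4 172.7]
 [278.4 181.2]] [[366. 113.]]
scene [[391.5 172.8]
 [334.7 186.9]
 [276.4 205.2]] [[311. 186.]]
```

View pics/sc1.png

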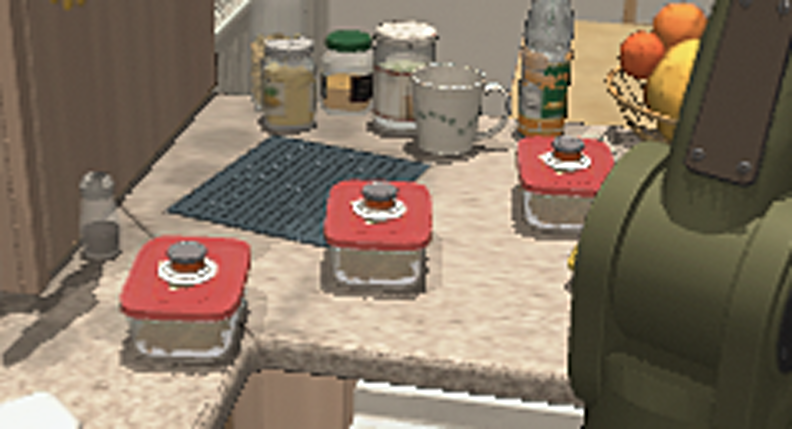

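Call:
{"api": "apply_moves", "payload": {
  "deltas": "-1 0 -0.42 -0.96 0 0 0; -1 0 -0.42 -0.96 0 0 0; -1 0 -0.42 -0.96 0 0 0; -1 0 -0.42 -0.96 0 0 0; -1 0 -0.42 -0.96 0 0 0"
}}

```text
t: 1.27
tool_pos: [0.2951, -0.5329, 0.2312]
tcp_rot: [-0.107, -0.699, -0.106, 0.7]
contact_force: [0.0, 0.3, -0.6]
width: 0.0001
```

Call:
{"api": "apply_moves", "payload": {
  "deltas": "-1 0 -0.42 -0.96 0 0 0; -1 0 -0.42 -0.96 0 0 0; -1 0 -0.42 -0.96 0 0 0; -1 0 -0.42 -0.96 0 0 0; -1 0 -0.42 -0.96 0 0 0"
}}

```text
t: 1.9
tool_pos: [0.3973, -0.4442, 0.2317]
tcp_rot: [-0.107, -0.699, -0.105, 0.699]
contact_force: [0.2, -1.0, -0.1]
width: -0.0005
```

Call:
{"api": "apply_moves", "payload": {
  "deltas": "-1 0.8 -0.42 -0.96 0 0 0; -1 0.8 -0.42 -0.96 0 0 0; -1 0.8 -0.42 -0.96 0 0 0; -1 0 -0.42 -0.96 0 0 0; -1 0 0 0 0 0 0"
}}

```text
t: 2.52
tool_pos: [0.4812, -0.3717, 0.1708]
tcp_rot: [0.109, 0.699, 0.106, -0.698]
contact_force: [0.6, -0.1, 0.5]
width: 0.0001
```

```bash
python3 - <<'E'
from h import *
goto([.493,-.359,.09])
print(st()[1].round(3),st()[0]["width"])
E
```

```text
t 2.525 pos [ 0.4812 -0.3717  0.1708] shift units [ 3.23 -0.35 -0.6 ] F [ 0.59 -0.12  0.48]
[[ 0.002  0.301 -0.954]
 [-0.004 -0.954 -0.301]
 [-1.     0.004 -0.001]] 0.00010768321576039147
```

Call:
{"api": "apply_moves", "payload": {
  "deltas": "-1 0.8 -0.17 -0.3 0 0 0; -1 0.8 -0.17 -0.3 0 0 0; -1 0.8 0 0 0 0 0; -1 0.5 0 0 0 0 0; -1 0 0 0 0 0 0"
}}

```text
t: 3.15
tool_pos: [0.4893, -0.3622, 0.0924]
tcp_rot: [-0.107, -0.699, -0.104, 0.7]
contact_force: [0.5, -0.4, 0.5]
width: -0.0002
```

```bash
python3 - <<'E'
from h import *
goto([.493,-.359,.083])
im=capture("top"); cv2.imwrite("pics/t2.png",cv2.resize(im[120:240,380:520,::-1],None,fx=4,fy=4))
E
```

```text
t 3.15 pos [ 0.4893 -0.3622  0.0924] shift units [ 0.38 -0.08 -0.18] F [ 0.46 -0.41  0.45]
```

View pics/t2.png

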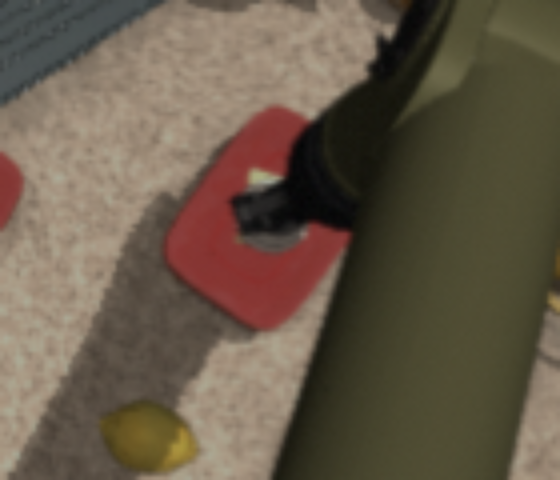

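```bash
python3 - <<'E'
from h import *
im=capture("top"); cv2.imwrite("pics/t3.png",cv2.resize(im[145:200,415:480,::-1],None,fx=10,fy=10,interpolation=cv2.INTER_CUBIC))
s,r=st();print(w2px("top",[s["tool_pos"],s["tool_pos"]-r[:,0]*.06,s["tool_pos"]+r[:,1]*.02,s["tool_pos"]-r[:,1]*.02]))
im=capture("scene"); cv2.imwrite("pics/s3.png",cv2.resize(im[130:220,340:460,::-1],None,fx=5,fy=5,interpolation=cv2.INTER_CUBIC))
E
```

```text
[[451.81310982 172.55924618]
 [458.30796122 168.09689082]
 [458.6354098  170.26136938]
 [444.97918472 174.86061947]]
```

View pics/t3.png

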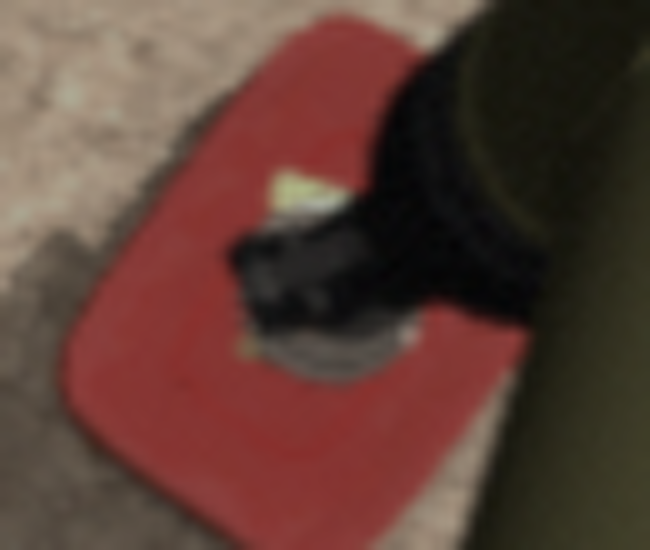

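View pics/s3.png

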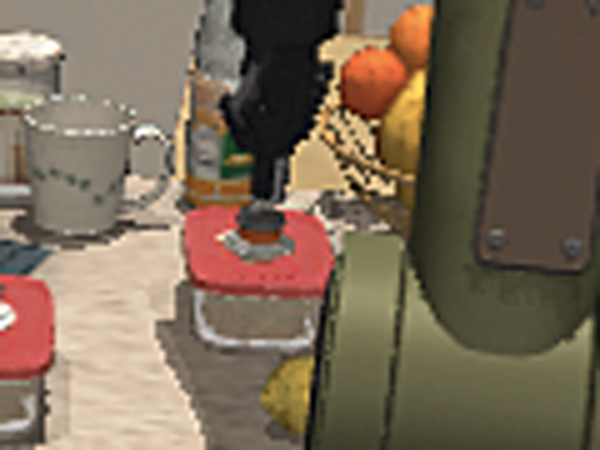

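Call:
{"api": "apply_moves", "payload": {
  "deltas": "-1 0 -0.16 -0.18 0 0 0; -1 0.1 -0.04 -0.04 0 0 0; -1 0.1 0 0 0 0 0; -1 0.1 0 0 0 0 0"
}}

```text
t: 3.8
tool_pos: [0.4963, -0.3567, 0.089]
tcp_rot: [0.109, 0.701, 0.102, -0.698]
contact_force: [-0.6, 1.0, -0.0]
width: 0.0
```

```bash
python3 - <<'E'
from h import *
goto([.493,-.357,.083])
E
```

```text
t 3.8 pos [ 0.4963 -0.3567  0.089 ] shift units [ 0.24 -0.03  0.13] F [-0.6   1.02 -0.03]
```

Call:
{"api": "apply_moves", "payload": {
  "deltas": "-1 0.2 0 0.1 0 0 0; -1 0.2 0 0 0 0 0"
}}

```text
t: 4.05
tool_pos: [0.4938, -0.3577, 0.0794]
tcp_rot: [0.109, 0.7, 0.102, -0.698]
contact_force: [-3.3, 1.2, 4.1]
width: 0.0002
```

Call:
{"api": "apply_moves", "payload": {
  "deltas": "-1 0.15 0 0 0 0 0; -1 0.15 0 0 0 0 0"
}}

```text
t: 4.3
tool_pos: [0.4936, -0.358, 0.0731]
tcp_rot: [0.109, 0.7, 0.102, -0.698]
contact_force: [-7.2, 5.4, 25.7]
width: 0.0002
```

Call:
{"api": "apply_moves", "payload": {
  "deltas": "-1 0.15 0 0 0 0 0; -1 0.15 0 0 0 0 0"
}}

```text
t: 4.55
tool_pos: [0.4936, -0.3581, 0.0731]
tcp_rot: [0.109, 0.7, 0.101, -0.699]
contact_force: [-7.8, 5.5, 22.1]
width: 0.0001
```

Call:
{"api": "apply_moves", "payload": {
  "deltas": "-1 -0.1 0 0 0 0 0; -1 0 0 0 0 0 0"
}}

```text
t: 4.8
tool_pos: [0.4939, -0.3584, 0.0765]
tcp_rot: [0.11, 0.7, 0.101, -0.698]
contact_force: [0.1, 0.3, -0.5]
width: -0.0
```

Call:
{"api": "apply_moves", "payload": {
  "deltas": "-1 -0.1 0 0 0 0 0; -1 -0.05 0 0 0 0 0"
}}

```text
t: 5.05
tool_pos: [0.4933, -0.3581, 0.079]
tcp_rot: [0.109, 0.7, 0.101, -0.699]
contact_force: [0.3, -0.6, 0.2]
width: 0.0001
```

Call:
{"api": "apply_moves", "payload": {
  "deltas": "-1 -0.1 0 0 0 0 0; -1 -0.05 0 0 0 0 0"
}}

```text
t: 5.3
tool_pos: [0.493, -0.3579, 0.0823]
tcp_rot: [0.109, 0.699, 0.101, -0.699]
contact_force: [0.9, 0.7, 0.8]
width: 0.0001
```

Call:
{"api": "apply_moves", "payload": {
  "deltas": "-1 -0.3 0 0 0 0 0; -1 -0.8 0 0 0 0 0; -1 -0.8 0 0 0 0 0; -1 0 0 0 0 0 0"
}}

```text
t: 5.8
tool_pos: [0.4938, -0.3578, 0.1346]
tcp_rot: [0.109, 0.7, 0.101, -0.698]
contact_force: [-0.1, -0.0, -0.2]
width: 0.0001
```

```bash
python3 - <<'E'
from h import *
im=capture("scene"); cv2.imwrite("pics/s4.png",cv2.resize(im[130:220,310:430,::-1],None,fx=5,fy=5,interpolation=cv2.INTER_CUBIC))
goto([.499,-.110,.125])
print(st()[1].round(3))
E
```

```text
t 5.85 pos [ 0.4932 -0.3575  0.1335] shift units [ 0.23 -9.4  -3.13] F [-0.23  0.1  -1.09]
[[ 0.003  0.294 -0.956]
 [-0.011 -0.956 -0.294]
 [-1.     0.011  0.   ]]
```

View pics/s4.png

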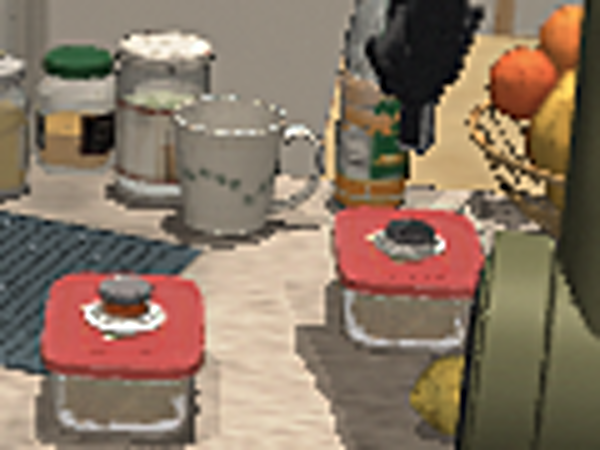

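R's plug (scene ~392,176) is down with no red stem showing, so it is sealed. On to the middle one.

Call:
{"api": "apply_moves", "payload": {
  "deltas": "-1 0 -0.94 -0.31 0 0 0; -1 0 -0.94 -0.31 0 0 0; -1 0 -0.94 -0.31 0 0 0; -1 0 -0.94 -0.31 0 0 0; -1 0 -0.94 -0.31 0 0 0"
}}

```text
t: 6.48
tool_pos: [0.4935, -0.2225, 0.1292]
tcp_rot: [-0.108, -0.698, -0.104, 0.7]
contact_force: [0.4, 0.1, 0.3]
width: -0.0003
```

Call:
{"api": "apply_moves", "payload": {
  "deltas": "-1 0 -0.94 -0.31 0 0 0; -1 0 -0.94 -0.31 0 0 0; -1 0.3 -0.94 -0.31 0 0 0; -1 0.5 -0.94 -0.31 0 0 0; -1 0.5 -0.94 -0.31 0 0 0"
}}

```text
t: 7.1
tool_pos: [0.4916, -0.0835, 0.0933]
tcp_rot: [-0.112, -0.696, -0.108, 0.701]
contact_force: [0.5, -0.0, 0.1]
width: 0.0
```

```bash
python3 - <<'E'
from h import *
goto([.499,-.109,.09])
E
```

```text
t 7.1 pos [ 0.4916 -0.0835  0.0933] shift units [0.14 1.06 0.03] F [ 0.5  -0.04  0.13]
```

Overshot; move back 26 mm before pressing.

Call:
{"api": "apply_moves", "payload": {
  "deltas": "-1 0 0.9 0.03 0 0 0; -1 0 0.1 0 0 0 0; -1 0 0 0 0 0 0"
}}

```text
t: 7.48
tool_pos: [0.4962, -0.1018, 0.0917]
tcp_rot: [-0.114, -0.695, -0.112, 0.702]
contact_force: [0.4, 0.5, -0.1]
width: -0.0001
```

```bash
python3 - <<'E'
from h import *
goto([.499,-.109,.09])
E
```

```text
t 7.475 pos [ 0.4962 -0.1018  0.0917] shift units [ 0.07  0.31 -0.01] F [ 0.44  0.5  -0.14]
```

Call:
{"api": "apply_moves", "payload": {
  "deltas": "-1 0.15 0.3 0 0 0 0; -1 0.15 0.05 0 0 0 0"
}}

```text
t: 7.72
tool_pos: [0.4992, -0.1108, 0.0843]
tcp_rot: [-0.114, -0.695, -0.111, 0.701]
contact_force: [-0.5, 0.8, 0.2]
width: 0.0003
```

Call:
{"api": "apply_moves", "payload": {
  "deltas": "-1 0.15 0 0 0 0 0; -1 0.1 0 0 0 0 0"
}}

```text
t: 7.98
tool_pos: [0.4991, -0.111, 0.0787]
tcp_rot: [-0.113, -0.695, -0.111, 0.702]
contact_force: [-0.9, 0.6, 0.3]
width: -0.0002
```

Call:
{"api": "apply_moves", "payload": {
  "deltas": "-1 0.15 0 0 0 0 0; -1 0.1 0 0 0 0 0"
}}

```text
t: 8.22
tool_pos: [0.4991, -0.111, 0.0731]
tcp_rot: [-0.113, -0.695, -0.111, 0.702]
contact_force: [-7.9, 1.3, 22.1]
width: 0.0002
```

Call:
{"api": "apply_moves", "payload": {
  "deltas": "-1 0.15 0 0 0 0 0; -1 0.1 0 0 0 0 0"
}}

```text
t: 8.48
tool_pos: [0.4991, -0.111, 0.0731]
tcp_rot: [-0.114, -0.694, -0.11, 0.703]
contact_force: [-8.0, 1.9, 17.8]
width: -0.0002
```

Call:
{"api": "apply_moves", "payload": {
  "deltas": "-1 -0.06 0 0 0 0 0; -1 0 0 0 0 0 0"
}}

```text
t: 8.72
tool_pos: [0.4994, -0.1111, 0.0751]
tcp_rot: [-0.114, -0.694, -0.11, 0.702]
contact_force: [0.2, -1.3, 0.0]
width: -0.0002
```

Call:
{"api": "apply_moves", "payload": {
  "deltas": "-1 -0.07 0 0 0 0 0; -1 0 0 0 0 0 0"
}}

```text
t: 8.98
tool_pos: [0.499, -0.111, 0.076]
tcp_rot: [-0.114, -0.694, -0.11, 0.703]
contact_force: [-0.1, -1.0, 0.4]
width: -0.0001
```

```bash
python3 - <<'E'
from h import *
im=capture("scene"); cv2.imwrite("pics/s5.png",cv2.resize(im[150:240,270:390,::-1],None,fx=5,fy=5,interpolation=cv2.INTER_CUBIC))
goto([.481,.116,.125])
E
```

```text
t 9.025 pos [ 0.4988 -0.1109  0.0758] shift units [-2.02 -8.84 -2.13] F [-0.16  0.96  0.88]
```

View pics/s5.png

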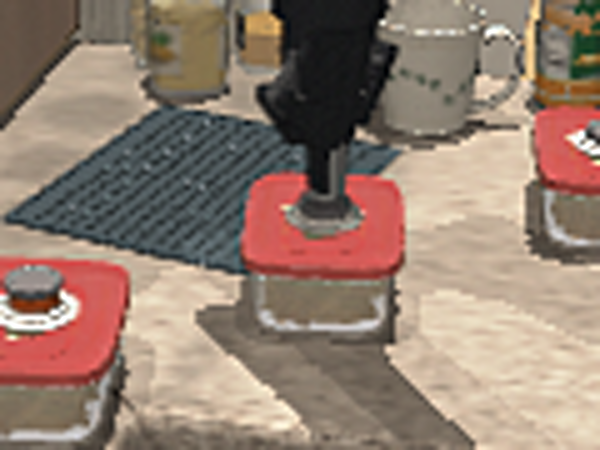

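Call:
{"api": "apply_moves", "payload": {
  "deltas": "-1 -0.1 0 0 0 0 0; -1 -0.1 0 0 0 0 0; -1 -0.08 0 0 0 0 0; -1 0 0 0 0 0 0"
}}

```text
t: 9.52
tool_pos: [0.4988, -0.1109, 0.083]
tcp_rot: [-0.113, -0.693, -0.11, 0.703]
contact_force: [-0.1, -0.3, 0.5]
width: 0.0002
```

Call:
{"api": "apply_moves", "payload": {
  "deltas": "-1 -0.1 0 0 0 0 0; -1 -0.1 0 0 0 0 0; -1 -0.08 0 0 0 0 0; -1 0 0 0 0 0 0"
}}

```text
t: 10.02
tool_pos: [0.499, -0.1108, 0.0906]
tcp_rot: [-0.113, -0.694, -0.11, 0.703]
contact_force: [0.3, -0.5, -0.2]
width: 0.0002
```

```bash
python3 - <<'E'
from h import *
im=capture("scene"); cv2.imwrite("pics/s6.png",cv2.resize(im[150:240,270:390,::-1],None,fx=5,fy=5,interpolation=cv2.INTER_CUBIC))
goto([.481,.116,.125])
E
```

```text
t 10.075 pos [ 0.4989 -0.1108  0.0905] shift units [-1.43 -8.84 -2.13] F [ 0.16 -0.9  -0.16]
```

View pics/s6.png

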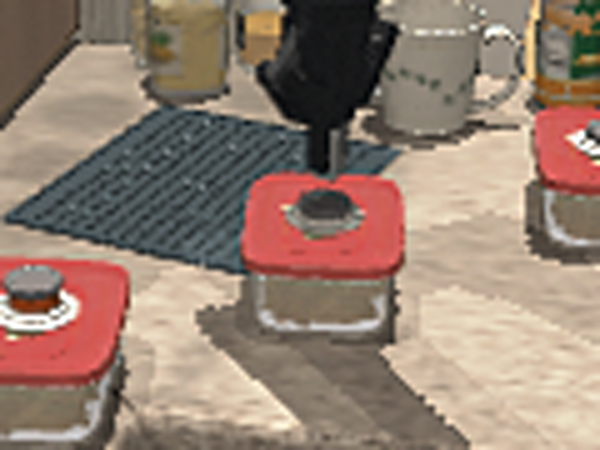

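M's plug (scene ~335,191) also stays down. The left one must still be tested.

Call:
{"api": "apply_moves", "payload": {
  "deltas": "-1 -0.8 -0.6 -0.15 0 0 0; -1 -0.6 -0.9 -0.24 0 0 0; -1 0 -0.95 -0.24 0 0 0; -1 0 -0.95 -0.24 0 0 0; -1 0 -0.95 -0.24 0 0 0"
}}

```text
t: 10.7
tool_pos: [0.4913, 0.0058, 0.1267]
tcp_rot: [-0.112, -0.694, -0.109, 0.703]
contact_force: [1.0, 0.3, -0.8]
width: 0.0004
```

Call:
{"api": "apply_moves", "payload": {
  "deltas": "-1 0 -0.95 -0.24 0 0 0; -1 0 -0.95 -0.24 0 0 0; -1 0 -0.7 -0.2 0 0 0; -1 0 0 0 0 0 0"
}}

```text
t: 11.2
tool_pos: [0.4854, 0.0817, 0.1275]
tcp_rot: [-0.115, -0.694, -0.112, 0.702]
contact_force: [0.3, 0.1, -0.4]
width: -0.0001
```

```bash
python3 - <<'E'
from h import *
goto([.481,.116,.09])
E
```

```text
t 11.2 pos [0.4854 0.0817 0.1275] shift units [ 1.49 -1.36 -0.29] F [ 0.29  0.13 -0.41]
```

Call:
{"api": "apply_moves", "payload": {
  "deltas": "-1 0.5 -0.7 -0.15 0 0 0; -1 0.5 -0.6 -0.14 0 0 0; -1 0.4 0 0 0 0 0; -1 0 0 0 0 0 0"
}}

```text
t: 11.7
tool_pos: [0.4818, 0.1123, 0.0918]
tcp_rot: [-0.115, -0.694, -0.111, 0.702]
contact_force: [-0.2, -1.0, -0.1]
width: 0.0
```

```bash
python3 - <<'E'
from h import *
goto([.481,.116,.085])
E
```

```text
t 11.7 pos [0.4818 0.1123 0.0918] shift units [ 0.27 -0.15 -0.02] F [-0.2  -0.98 -0.12]
```

Call:
{"api": "apply_moves", "payload": {
  "deltas": "-1 0.15 -0.15 0 0 0 0; -1 0.15 0 0 0 0 0"
}}

```text
t: 11.95
tool_pos: [0.4813, 0.1146, 0.0847]
tcp_rot: [-0.115, -0.694, -0.11, 0.702]
contact_force: [0.7, 0.9, -0.1]
width: -0.0002
```

Call:
{"api": "apply_moves", "payload": {
  "deltas": "-1 0.1 0 0 0 0 0; -1 0.1 0 0 0 0 0"
}}

```text
t: 12.2
tool_pos: [0.4815, 0.1142, 0.0798]
tcp_rot: [-0.115, -0.695, -0.109, 0.702]
contact_force: [-1.0, -0.3, 2.0]
width: -0.0001
```

Call:
{"api": "apply_moves", "payload": {
  "deltas": "-1 0.1 0 0 0 0 0; -1 0.1 0 0 0 0 0"
}}

```text
t: 12.45
tool_pos: [0.4814, 0.1143, 0.0748]
tcp_rot: [-0.115, -0.695, -0.109, 0.702]
contact_force: [-1.8, 0.1, 2.5]
width: 0.0001
```

Call:
{"api": "apply_moves", "payload": {
  "deltas": "-1 0.1 0 0 0 0 0; -1 0.1 0 0 0 0 0"
}}

```text
t: 12.7
tool_pos: [0.4816, 0.1143, 0.0728]
tcp_rot: [-0.115, -0.694, -0.109, 0.702]
contact_force: [-10.4, -2.1, 31.2]
width: 0.0003
```

Worn, and fully down. Now let up slowly.

Call:
{"api": "apply_moves", "payload": {
  "deltas": "-1 -0.05 0 0 0 0 0; -1 -0.05 0 0 0 0 0; -1 -0.05 0 0 0 0 0"
}}

```text
t: 13.08
tool_pos: [0.4816, 0.1143, 0.0772]
tcp_rot: [-0.116, -0.694, -0.108, 0.702]
contact_force: [-0.7, 0.1, 1.8]
width: 0.0001
```

Call:
{"api": "apply_moves", "payload": {
  "deltas": "-1 -0.05 0 0 0 0 0; -1 -0.05 0 0 0 0 0; -1 -0.05 0 0 0 0 0"
}}

```text
t: 13.45
tool_pos: [0.4815, 0.1143, 0.0806]
tcp_rot: [-0.115, -0.694, -0.108, 0.702]
contact_force: [-0.6, -0.1, 1.8]
width: 0.0002
```

Call:
{"api": "apply_moves", "payload": {
  "deltas": "-1 -0.05 0 0 0 0 0; -1 -0.05 0 0 0 0 0; -1 -0.05 0 0 0 0 0"
}}

```text
t: 13.82
tool_pos: [0.4817, 0.1143, 0.0843]
tcp_rot: [-0.115, -0.694, -0.108, 0.702]
contact_force: [-0.2, -0.2, -0.5]
width: 0.0
```

Call:
{"api": "apply_moves", "payload": {
  "deltas": "-1 -0.05 0 0 0 0 0; -1 -0.05 0 0 0 0 0; -1 -0.05 0 0 0 0 0"
}}

```text
t: 14.2
tool_pos: [0.4818, 0.1142, 0.0881]
tcp_rot: [-0.115, -0.694, -0.108, 0.702]
contact_force: [-0.4, 0.8, -0.6]
width: -0.0002
```

Call:
{"api": "apply_moves", "payload": {
  "deltas": "-1 -0.05 0 0 0 0 0; -1 -0.05 0 0 0 0 0; -1 -0.05 0 0 0 0 0"
}}

```text
t: 14.58
tool_pos: [0.4819, 0.1142, 0.0922]
tcp_rot: [-0.115, -0.694, -0.108, 0.702]
contact_force: [-0.7, -0.1, 0.3]
width: -0.0003
```

```bash
python3 - <<'E'
from h import *
s,r=st(); print(s["joint_positions"].round(2)); print(r.round(3))
im=capture("scene"); cv2.imwrite("pics/s7.png",cv2.resize(im[150:260,210:350,::-1],None,fx=5,fy=5,interpolation=cv2.INTER_CUBIC))
im=capture("top")
print("salt base",px2w("scene",[[250,207]],0)[0].round(3))
cv2.imwrite("pics/t7.png",cv2.resize(im[60:240,220:440,::-1],None,fx=3.4,fy=3.3,interpolation=cv2.INTER_CUBIC))
goto([.395,.181,.125])
E
```

```text
[ 0.31  0.17 -0.65  1.96  0.13  1.06 -1.64]
[[-0.009  0.312 -0.95 ]
 [-0.011 -0.95  -0.312]
 [-1.     0.008  0.012]]
salt base [0.664 0.128 0.   ]
t 14.675 pos [0.482  0.1142 0.0922] shift units [-1.31 -3.61  2.49] F [-0.45  0.23  0.89]
```

View pics/s7.png

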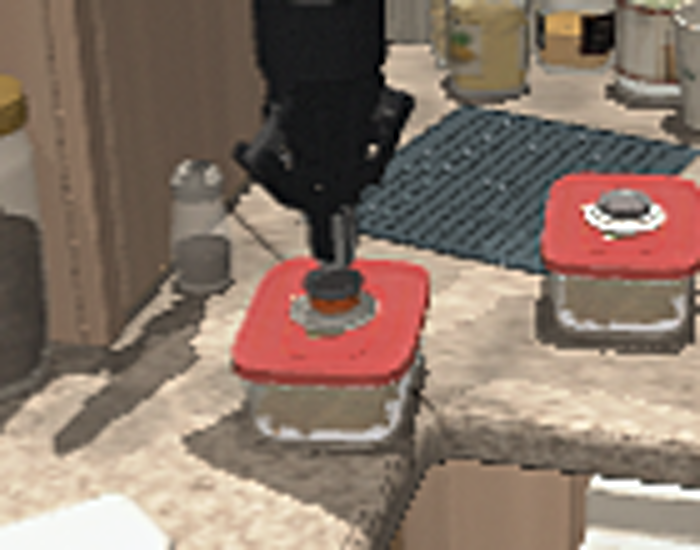

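View pics/t7.png

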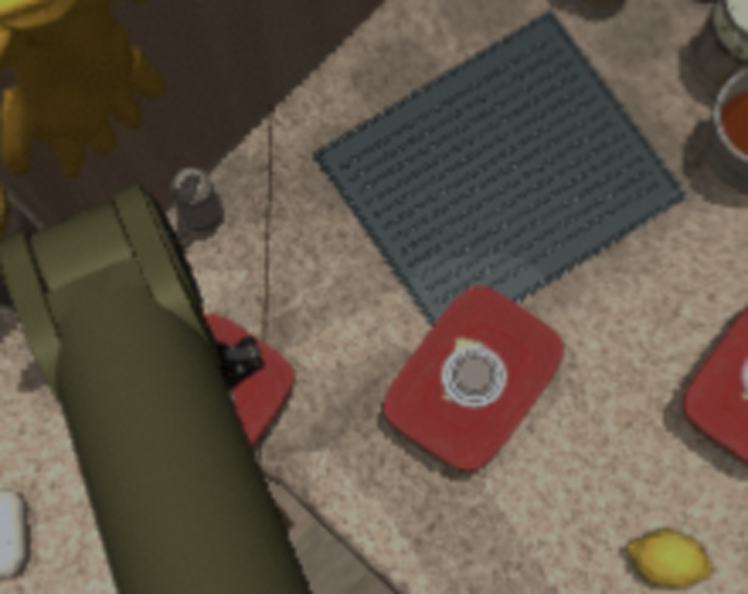

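L's plug came back up with the finger (stem visible, scene ~276,210), so it is the worn tub. Next I raise the hand and turn the jaw line square to the planned push.

Call:
{"api": "apply_moves", "payload": {
  "deltas": "-1 -0.5 0 0 -1 0 0; -1 -0.5 0 0 -1 0 0; -1 -0.5 0 0 -1 0 0; -0.5 -0.3 0 0 -1 0 0; -0.5 0 0 0 -1 0 0"
}}

```text
t: 15.3
tool_pos: [0.482, 0.1148, 0.1383]
tcp_rot: [-0.255, -0.656, -0.25, 0.665]
contact_force: [0.0, 0.5, -0.6]
width: 0.0216
```

Call:
{"api": "apply_moves", "payload": {
  "deltas": "-0.5 0 0 0 -1 0 0; -0.5 0 0 0 -1 0 0; -0.5 0 0 0 -1 0 0; -0.5 0 0 0 -1 0 0; -0.5 0 0 0 -1 0 0"
}}

```text
t: 15.92
tool_pos: [0.4819, 0.1148, 0.1384]
tcp_rot: [-0.385, -0.589, -0.381, 0.6]
contact_force: [0.2, -0.3, 0.5]
width: 0.0212
```

Call:
{"api": "apply_moves", "payload": {
  "deltas": "-0.5 0 0 0 -1 0 0; -0.5 0 0 0 -1 0 0; -0.5 0 0 0 -1 0 0; -0.5 0 0 0 -1 0 0; -0.5 0 0 0 -1 0 0"
}}

```text
t: 16.55
tool_pos: [0.4816, 0.1147, 0.1382]
tcp_rot: [-0.497, -0.498, -0.496, 0.509]
contact_force: [-0.2, 0.1, 0.3]
width: 0.0213
```

Call:
{"api": "apply_moves", "payload": {
  "deltas": "-0.5 0 0 0 -1 0 0; -0.5 0 0 0 -1 0 0; -0.5 0 0 0 -1 0 0; -0.5 0 0 0 -1 0 0; -0.5 0 0 0 -1 0 0"
}}

```text
t: 17.18
tool_pos: [0.4813, 0.1146, 0.138]
tcp_rot: [0.589, 0.385, 0.59, -0.396]
contact_force: [-0.4, -0.1, -0.0]
width: 0.0215
```

Call:
{"api": "apply_moves", "payload": {
  "deltas": "-0.5 0 0 0 -1 0 0; -0.5 0 0 0 -1 0 0; -0.5 0 0 0 -1 0 0; -0.5 0 0 0 -1 0 0; -0.5 0 0 0 -1 0 0"
}}

```text
t: 17.8
tool_pos: [0.4811, 0.1146, 0.1378]
tcp_rot: [0.655, 0.255, 0.659, -0.266]
contact_force: [0.2, 0.3, -0.5]
width: 0.0218
```

```bash
python3 - <<'E'
from h import *
s,r=st(); print(s["joint_positions"].round(2),s["width"]); print(r.round(3), np.degrees(np.arctan2(r[1,1],r[0,1])))
goto([.395,.181,.115])
im=capture("top")
for c,rc in rects("top",im): print(c.round(),np.round(rc[0],1),np.round(rc[1],1),round(rc[2],1))
E
```

```text
[ 0.48  0.13 -0.81  1.91  0.11  1.15  0.43] 0.02176141374035784
[[-0.011  0.686  0.728]
 [-0.012  0.728 -0.686]
 [-1.    -0.016  0.001]] 46.6963796232761
t 17.8 pos [0.4811 0.1146 0.1378] shift units [ 0.92 -0.41 -4.33] F [ 0.21  0.26 -0.5 ]
[292. 174.] [508.7  73. ] [122.2  60. ] 18.4
[447. 174.] [ 493.1 -358.3] [106.3 147.3] 50.6
[359. 175.] [ 499.1 -109.5] [104.6 146.9] 53.4
```

Call:
{"api": "apply_moves", "payload": {
  "deltas": "-0.5 0 0 0 -1 0 0; -0.5 0 0 0 -0.45 0 0; -0.5 0 -0.05 -0.9 0 0 0; -0.5 0 -0.05 -0.9 0 0 0; -0.5 0 0 -0.9 0 0 0"
}}

```text
t: 18.48
tool_pos: [0.425, 0.1527, 0.1378]
tcp_rot: [0.668, 0.218, 0.673, -0.228]
contact_force: [-0.2, -0.7, 0.3]
width: 0.021
```

Call:
{"api": "apply_moves", "payload": {
  "deltas": "-0.5 0 0 -0.9 0 0 0; -0.5 0 0 -0.3 0 -0.6 0; -0.5 0 0 0 0 -0.6 0; -0.5 0 0 0 0 0 0"
}}

```text
t: 18.98
tool_pos: [0.3995, 0.1721, 0.1381]
tcp_rot: [0.702, 0.207, 0.638, -0.239]
contact_force: [-0.2, -0.3, 0.9]
width: 0.0215
```

```bash
python3 - <<'E'
from h import *
s,r=st(); print(s["joint_positions"].round(2),s["width"]); print(r.round(3), np.degrees(np.arctan2(r[1,1],r[0,1])))
goto([.403,.175,.03])
im=capture("scene"); cv2.imwrite("pics/s8.png",cv2.resize(im[140:260,190:350,::-1],None,fx=5,fy=5,interpolation=cv2.INTER_CUBIC))
E
```

```text
[ 0.43 -0.1  -0.92  2.07  0.02  1.1   0.43] 0.021516842277045766
[[ 0.07   0.6    0.797]
 [-0.072  0.8   -0.596]
 [-0.995 -0.016  0.099]] 53.11384533514347
t 18.975 pos [0.3995 0.1721 0.1381] shift units [ 4.3   0.25 -0.39] F [-0.2  -0.34  0.94]
```

View pics/s8.png

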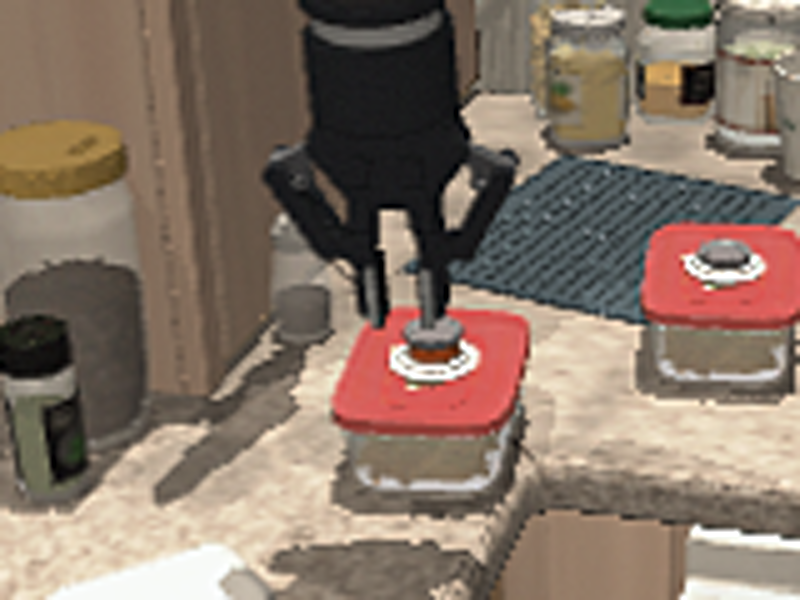

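Call:
{"api": "apply_moves", "payload": {
  "deltas": "-0.5 0.8 0.06 -0.1 0 0 0; -0.5 0.8 0.06 -0.1 0 0 0; -0.5 0.8 0.06 -0.1 0 0 0; -0.5 0.8 0.06 -0.1 0 0 0; -0.5 0.8 0 -0.1 0 0 0"
}}

```text
t: 19.65
tool_pos: [0.4058, 0.1748, 0.0361]
tcp_rot: [0.701, 0.212, 0.637, -0.242]
contact_force: [-0.2, -0.8, 0.8]
width: 0.0214
```

```bash
python3 - <<'E'
from h import *
s,r=st(); print(s["joint_positions"].round(2),s["width"]); print(r.round(3), np.degrees(np.arctan2(r[1,1],r[0,1])))
goto([.403,.175,.027])
im=capture("scene"); cv2.imwrite("pics/s9.png",cv2.resize(im[140:260,190:350,::-1],None,fx=5,fy=5,interpolation=cv2.INTER_CUBIC))
im=capture("top"); cv2.imwrite("pics/t9.png",cv2.resize(im[130:240,220:350,::-1],None,fx=5,fy=5,interpolation=cv2.INTER_CUBIC))
E
```

```text
[ 0.38  0.14 -0.95  2.16  0.27  0.89  0.18] 0.021449948604066734
[[ 0.072  0.609  0.79 ]
 [-0.068  0.793 -0.605]
 [-0.995 -0.01   0.099]] 52.50926176766267
t 19.65 pos [0.4058 0.1748 0.0361] shift units [ 0.35 -0.06 -0.13] F [-0.16 -0.76  0.8 ]
```

View pics/s9.png

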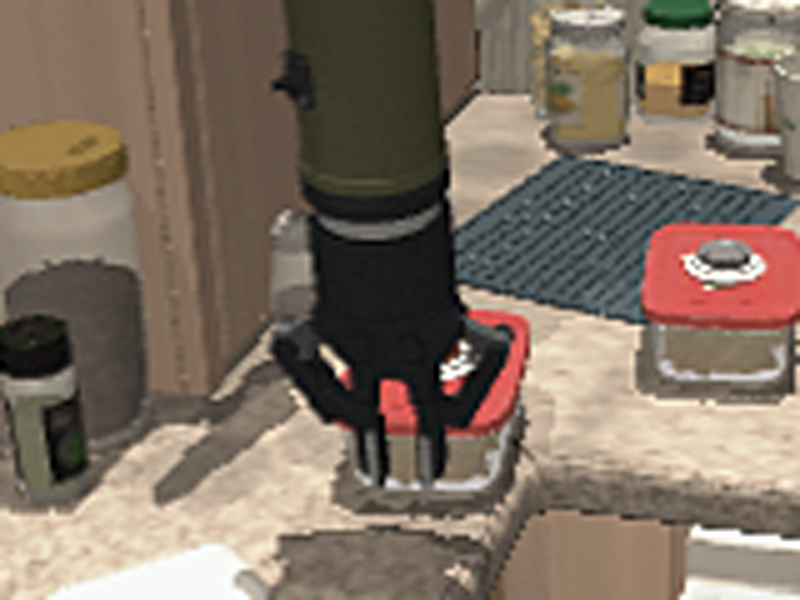

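View pics/t9.png

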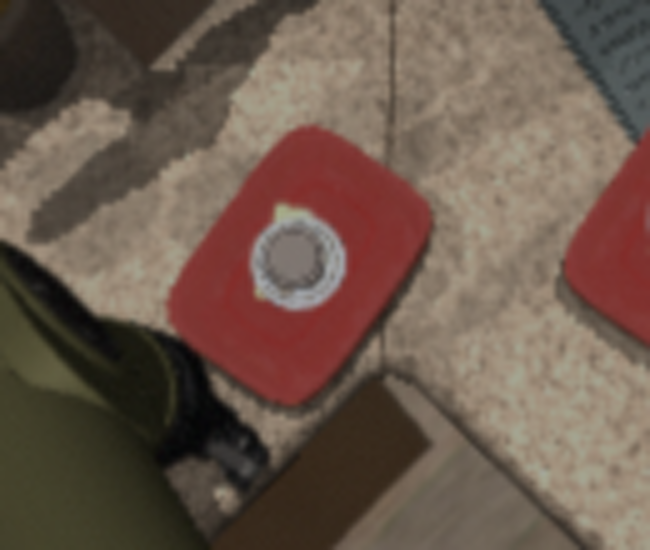

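```bash
python3 - <<'E'
from h import *
s,r=st(); t=s["tool_pos"]
for off in(0,.018,-.018):
    p=t+r[:,1]*off
    print(off,((w2px("scene",[p])-[190,140])*5).round(), ((w2px("top",[p])-[220,130])*5).round())
L=np.array([.481,.116]);e1=np.array([.799,-.602]);e2=np.array([.602,.799])
im=capture("top")
for c,rc in rects("top",im): print(c.round(),np.round(rc[0],1),np.round(rc[1],1),round(rc[2],1))
print((t[:2]-L)@e1,(t[:2]-L)@e2)
for z in (0,.06): print([((w2px("scene",[[*(L-e1*.0745+e2*k),z]])-[190,140])*5).round()[0] for k in(-.0545,0,.0545)])
E
```

```text
0 [[406. 479.]] [[204. 405.]]
0.018 [[374. 478.]] [[179. 387.]]
-0.018 [[437. 481.]] [[228. 424.]]
[279. 183.] [480.7 115.9] [106.8 146.4] 54.1
[447. 174.] [ 493.  -358.5] [106.4 147.3] 51.4
[359. 174.] [ 499.2 -109.8] [104.3 146.3] 53.4
-0.09672108907737403 3.499077188648392e-06
[array([508., 515.]), array([416., 510.]), array([324., 506.])]
[array([506., 426.]), array([411., 421.]), array([317., 417.])]
```

Call:
{"api": "apply_moves", "payload": {
  "deltas": "-0.5 0.3 0 0 0 0 0; -0.5 0.05 0 0.2 0 0 0; -0.5 0.02 0 0.2 0 0 0; -0.5 0.02 0 0.2 0 0 0"
}}

```text
t: 20.3
tool_pos: [0.4197, 0.1649, 0.0293]
tcp_rot: [0.701, 0.212, 0.637, -0.241]
contact_force: [-1.3, 2.3, -0.1]
width: 0.0213
```

```bash
cat >> h.py <<'E'
def rep(img=None):
    s,r=st(); t=s["tool_pos"]; print("t",s["t"],"tcp",t.round(4),"yaw",np.degrees(np.arctan2(r[1,1],r[0,1])).round(1),"tilt",np.degrees(np.arcsin(r[2,2])).round(1),"roll",np.degrees(np.arcsin(r[2,1])).round(1),"F tool",(r.T@s["contact_force"]).round(1),"j",s["joint_positions"].round(2))
    im=capture("top")
    for c,rc in rects("top",im): print(c.round(),np.round(rc[0],1),np.round(rc[1],1),round(rc[2],1))
    if img: cv2.imwrite(img,cv2.resize(im[60:240,220:440,::-1],None,fx=3.4,fy=3.3,interpolation=cv2.INTER_CUBIC))
E
python3 -c "
from h import *
rep()"
```

```text
t 20.3 tcp [0.4197 0.1649 0.0293] yaw 52.5 tilt 5.7 roll -0.6 F tool [-0.1  1.1 -2.4] j [ 0.38  0.18 -0.93  2.15  0.31  0.88  0.18]
[280. 182.] [483.2 114. ] [106.7 146.2] 53.6
[447. 174.] [ 493.1 -358.4] [106.3 147.2] 51.0
[359. 174.] [ 499.2 -109.9] [104.5 146.2] 53.4
```

Call:
{"api": "apply_moves", "payload": {
  "deltas": "-0.5 0.04 0.04 0.4 0.14 0 0; -0.5 0.04 0.04 0.4 0.14 0 0; -0.5 0.04 0.04 0.4 0.14 0 0; -0.5 0.04 0.04 0.4 0.14 0 0; -0.5 0.04 0.04 0.4 0.14 0 0"
}}

```text
t: 20.98
tool_pos: [0.4641, 0.1362, 0.0291]
tcp_rot: [0.694, 0.233, 0.63, -0.26]
contact_force: [-3.7, 1.7, 1.4]
width: 0.0216
```

```bash
python3 -c "
from h import *
rep('pics/p1.png')"
```

```text
t 20.975 tcp [0.4641 0.1362 0.0291] yaw 49.1 tilt 5.6 roll -0.2 F tool [-1.8 -1.2 -3.7] j [ 0.41  0.25 -0.87  2.08  0.36  0.9   0.18]
[447. 174.] [ 493.2 -358.3] [105.7 147.4] 51.7
[359. 174.] [ 499.2 -109.8] [104.3 146.3] 53.4
[292. 168.] [523.3  80.8] [106.4 145.6] 48.5
```

View pics/p1.png

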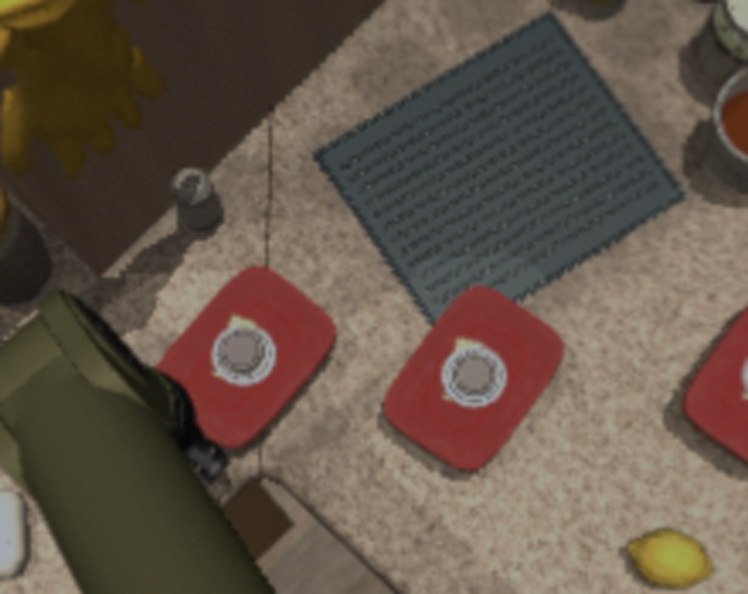

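Call:
{"api": "apply_moves", "payload": {
  "deltas": "-0.5 0.04 0.04 0.45 0.14 0 0; -0.5 0.04 0.04 0.45 0.14 0 0; -0.5 0.04 0.04 0.45 0.14 0 0; -0.5 0.04 0.04 0.45 0.14 0 0; -0.5 0.04 0.04 0.45 0.14 0 0"
}}

```text
t: 21.65
tool_pos: [0.5126, 0.0985, 0.0293]
tcp_rot: [0.686, 0.254, 0.622, -0.279]
contact_force: [-1.4, 1.7, -0.8]
width: 0.0217
```

```bash
python3 -c "
from h import *
rep()"
```

```text
t 21.65 tcp [0.5126 0.0985 0.0293] yaw 45.7 tilt 5.6 roll 0.1 F tool [ 0.6  0.2 -2.2] j [ 0.43  0.32 -0.81  2.    0.4   0.91  0.2 ]
[447. 174.] [ 493.4 -358.4] [106.3 146.7] 50.6
[359. 174.] [ 499.2 -109.8] [104.3 146.3] 53.4
[307. 152.] [568.8  40.3] [105.8 145.8] 44.1
```

Call:
{"api": "apply_moves", "payload": {
  "deltas": "-0.5 0.04 0.04 0.45 0.14 0 0; -0.5 0.04 0.04 0.45 0.14 0 0; -0.5 0.04 0.04 0.45 0.14 0 0; -0.5 0.04 0.04 0.45 0.14 0 0; -0.5 0.04 0.04 0.45 0.14 0 0"
}}

```text
t: 22.32
tool_pos: [0.5593, 0.058, 0.0298]
tcp_rot: [0.678, 0.275, 0.613, -0.298]
contact_force: [-1.6, 2.5, -1.3]
width: 0.0213
```

```bash
python3 -c "
from h import *
rep('pics/p2.png')"
```

```text
t 22.325 tcp [0.5593 0.058  0.0298] yaw 42.2 tilt 5.6 roll 0.4 F tool [ 1.   0.5 -3. ] j [ 0.46  0.39 -0.76  1.91  0.44  0.93  0.22]
[447. 174.] [ 493.  -358.5] [106.4 147.3] 51.4
[359. 174.] [ 499.3 -109.6] [104.6 146.3] 53.4
[323. 136.] [615.8  -8.5] [106.9 133.3] 42.2
```

View pics/p2.png

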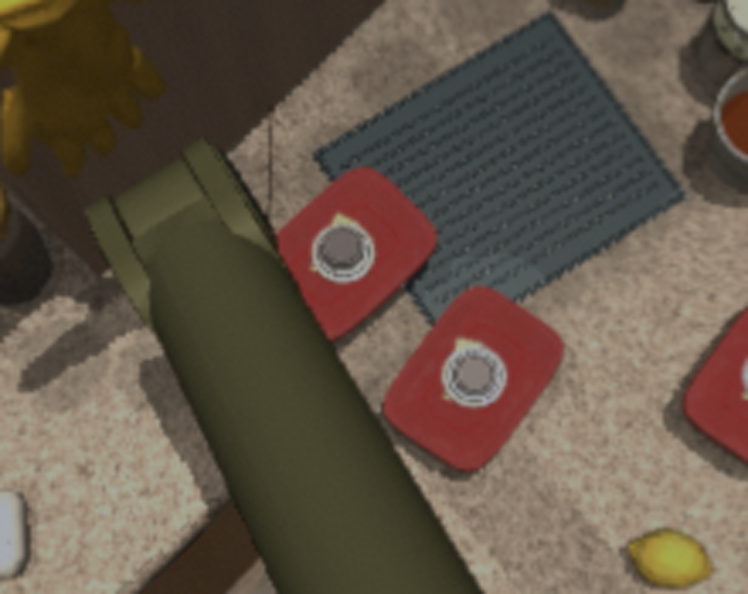

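Call:
{"api": "apply_moves", "payload": {
  "deltas": "-0.5 0.05 0.04 0.45 0.14 0 0; -0.5 0.05 0.04 0.45 0.14 0 0; -0.5 0.05 0.04 0.45 0.14 0 0; -0.5 0.05 0.04 0.45 0.14 0 0; -0.5 0.05 0.04 0.45 0.14 0 0"
}}

```text
t: 23.0
tool_pos: [0.6031, 0.0169, 0.0299]
tcp_rot: [0.67, 0.295, 0.604, -0.316]
contact_force: [-2.8, 2.9, 1.1]
width: 0.0213
```

```bash
python3 -c "
from h import *
rep('pics/p3.png')
print(recognise('plug_a_top','top'))
"
```

```text
t 23.0 tcp [0.6031 0.0169 0.0299] yaw 38.8 tilt 5.6 roll 0.8 F tool [-1.5 -0.3 -3.9] j [ 0.48  0.45 -0.71  1.82  0.46  0.96  0.24]
[447. 174.] [ 493.2 -358.2] [106.  147.3] 51.4
[365. 169.] [ 512.  -119.3] [104.3 114.5] 53.4
[340. 120.] [662.  -61.7] [107.5 112.3] 38.2
[{'at': [449.2, 172.5], 'confidence': 0.65}, {'at': [452.6, 289.7], 'confidence': 0.45}]
```

View pics/p3.png

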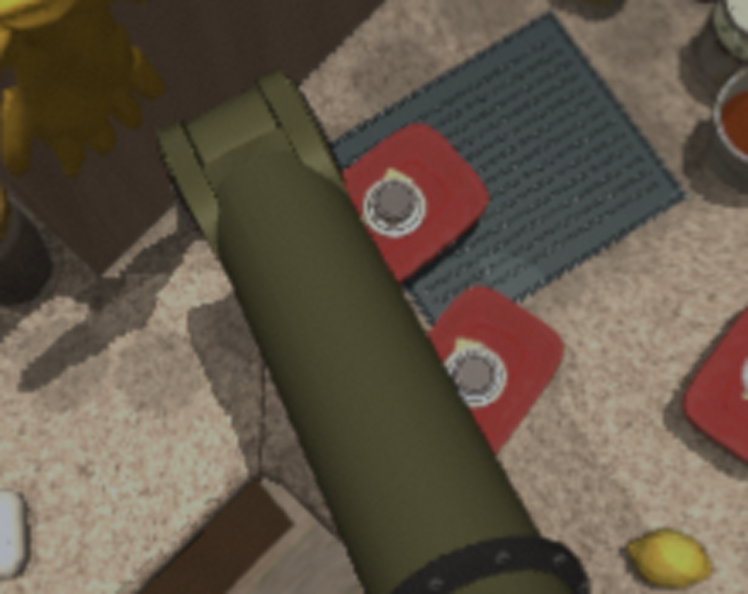

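Call:
{"api": "apply_moves", "payload": {
  "deltas": "-0.5 0.05 0.05 0.4 0.18 0 0; -0.5 0.05 0.05 0.4 0.18 0 0; -0.5 0.05 0.05 0.4 0.18 0 0; -0.5 0.05 0.05 0.4 0.18 0 0; -0.5 0.05 0.05 0.4 0.18 0 0"
}}

```text
t: 23.72
tool_pos: [0.6395, -0.0171, 0.0295]
tcp_rot: [0.658, 0.321, 0.592, -0.337]
contact_force: [-2.5, 5.3, 3.8]
width: 0.0218
```

```bash
python3 -c "
from h import *
rep('pics/p4.png')
im=capture('scene'); cv2.imwrite('pics/p4s.png',cv2.resize(im[0:260,190:450,::-1],None,fx=2.3,fy=2.3,interpolation=cv2.INTER_CUBIC))
"
```

```text
t 23.725 tcp [ 0.6395 -0.0171  0.0295] yaw 34.6 tilt 5.3 roll 1.3 F tool [-4.3  1.1 -5.4] j [ 0.49  0.51 -0.67  1.73  0.46  0.98  0.23]
[447. 174.] [ 493.4 -358.4] [106.3 146.7] 50.6
[357. 107.] [ 697.3 -109.5] [110.2  91. ] 30.3
```

View pics/p4.png

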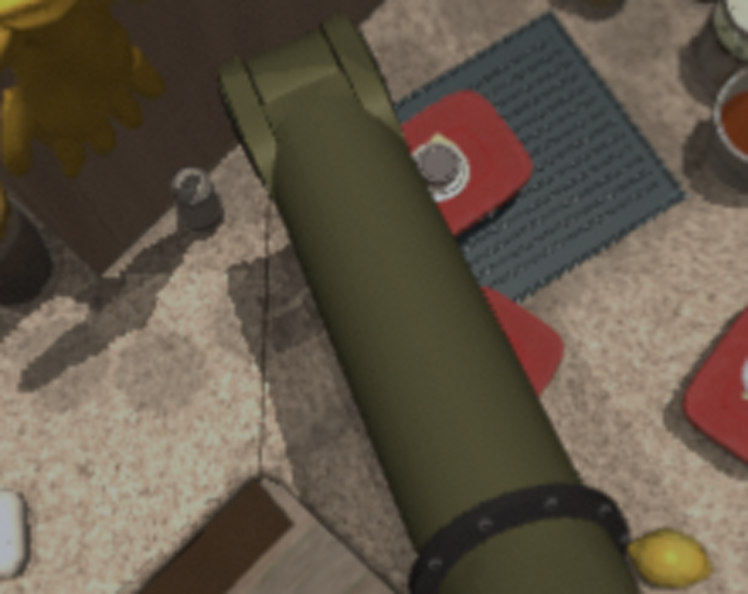

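View pics/p4s.png

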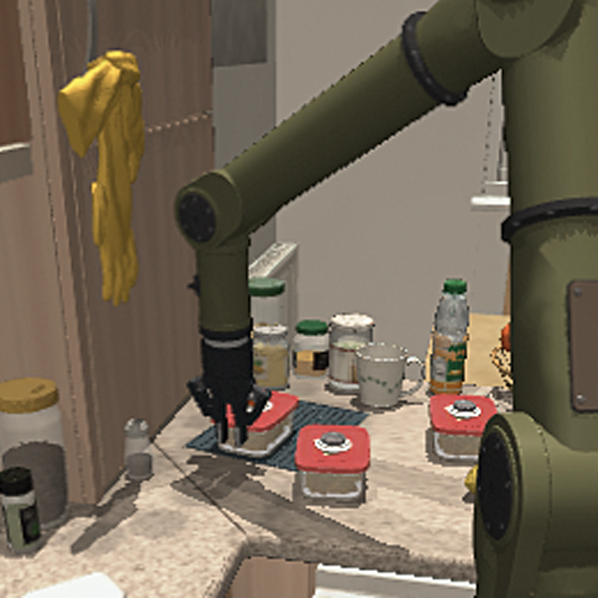

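Call:
{"api": "apply_moves", "payload": {
  "deltas": "-0.5 0.03 0.04 0.35 0.12 0 0; -0.5 0.03 0.04 0.35 0.12 0 0; -0.5 0.03 0.04 0.35 0.12 0 0; -0.5 0.03 0.03 0.35 0.08 0 0; -0.5 0 0 0 0 0 0"
}}

```text
t: 24.45
tool_pos: [0.6636, -0.0468, 0.0294]
tcp_rot: [0.652, 0.333, 0.586, -0.348]
contact_force: [-0.3, -0.0, 1.3]
width: 0.0211
```

```bash
python3 -c "
from h import *
rep('pics/p5.png')
im=capture('scene'); cv2.imwrite('pics/p5s.png',cv2.resize(im[130:240,240:400,::-1],None,fx=5,fy=5,interpolation=cv2.INTER_CUBIC))
"
```

```text
t 24.45 tcp [ 0.6636 -0.0468  0.0294] yaw 32.5 tilt 5.3 roll 1.5 F tool [-1.3 -0.2  0. ] j [ 0.5   0.55 -0.65  1.67  0.47  1.    0.25]
[447. 174.] [ 493.4 -358.4] [106.  146.8] 51.4
[369.  99.] [ 721.2 -150.5] [113.7  77.4] 21.0
```

View pics/p5.png

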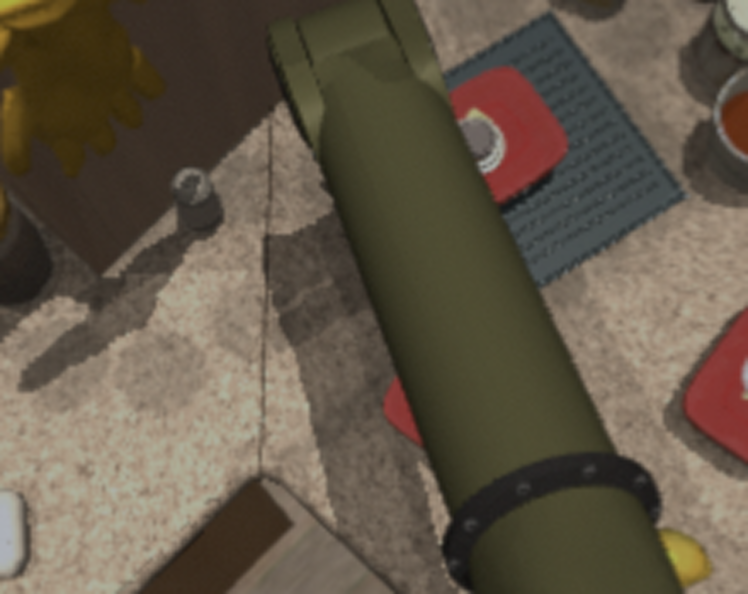

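View pics/p5s.png

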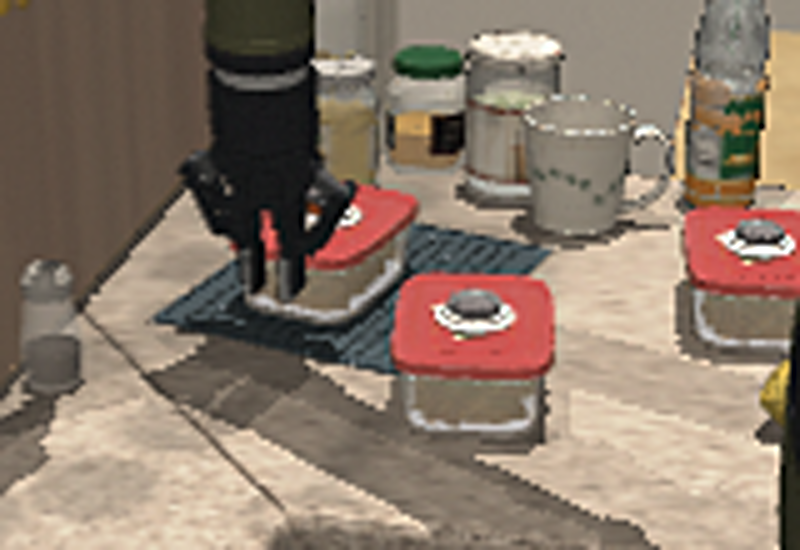

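Call:
{"api": "apply_moves", "payload": {
  "deltas": "-0.5 0.03 0 0.35 0.05 0 0; -0.5 0.03 0 0.3 0 0 0; -0.5 0 0 0 0 0 0; -0.5 0 0 -0.3 0 0 0; -0.5 0 0 -0.4 0 0 0"
}}

```text
t: 25.18
tool_pos: [0.663, -0.0476, 0.0276]
tcp_rot: [0.652, 0.334, 0.585, -0.35]
contact_force: [-0.7, 0.3, 1.0]
width: 0.0209
```

Call:
{"api": "apply_moves", "payload": {
  "deltas": "-0.5 -0.5 0 -0.5 0 0 0; -0.5 -0.9 0 -0.2 0 0 0; -0.5 -0.9 0 0 0 0 0; -0.5 -0.9 0 0 0 0 0; -0.5 -0.9 0 0 0 0 0"
}}

```text
t: 25.8
tool_pos: [0.6449, -0.023, 0.136]
tcp_rot: [0.653, 0.333, 0.584, -0.349]
contact_force: [0.3, 0.1, -0.5]
width: 0.0213
```

```bash
python3 -c "
from h import *
rep()
s,r=st();print(r.round(2))
"
```

```text
t 25.8 tcp [ 0.6449 -0.023   0.136 ] yaw 32.4 tilt 5.5 roll 1.5 F tool [0.5 0.3 0.1] j [ 0.53  0.41 -0.71  1.63  0.37  1.15  0.28]
[447. 174.] [ 493.  -358.5] [106.4 147.3] 51.4
[366. 101.] [ 716.9 -137.8] [107.8 130.3] 31.1
[[ 0.08  0.84  0.53]
 [-0.07  0.54 -0.84]
 [-0.99  0.03  0.1 ]]
```

Retreat clear (up and toward the robot side) to view the result.

Call:
{"api": "apply_moves", "payload": {
  "deltas": "-0.5 -0.9 0 -0.6 0 0 0; -0.5 -0.8 -0.4 -0.6 0 0 0; -0.5 -0.8 -0.8 0 0 0 0; -0.5 0 -0.9 0 0 0 0; -0.5 0 -0.9 0 0 0 0"
}}

```text
t: 26.48
tool_pos: [0.564, -0.0314, 0.2075]
tcp_rot: [0.659, 0.334, 0.578, -0.346]
contact_force: [0.1, 0.1, 0.4]
width: 0.0214
```

Call:
{"api": "apply_moves", "payload": {
  "deltas": "-0.5 0 -0.8 -0.8 0 0 0; -0.5 0 -0.8 -0.8 0 0 0; -0.5 0 -0.8 -0.8 0 0 0; -0.5 0 -0.5 -0.9 0 0 0; -0.5 0 0 0 0 0 0"
}}

```text
t: 27.1
tool_pos: [0.4571, -0.0014, 0.2015]
tcp_rot: [0.663, 0.334, 0.573, -0.347]
contact_force: [-0.7, 0.9, 0.0]
width: 0.0217
```

```bash
python3 -c "
from h import *
rep('pics/p6.png')
for l,z in (('salt',.05),('lemon',.03),('mug',.05),('foil',.02)):
    for d in regions_of(l,'top')[:1]:
        ys,xs=np.nonzero(d['region']); print(l,px2w('top',[[xs.mean(),ys.mean()]],z)[0].round(3))
im=capture('scene'); cv2.imwrite('pics/p6s.png',cv2.resize(im[130:240,240:400,::-1],None,fx=5,fy=5,interpolation=cv2.INTER_CUBIC))
"
```

```text
t 27.1 tcp [ 0.4571 -0.0014  0.2015] yaw 32.5 tilt 6.9 roll 2.6 F tool [-0.1 -0.1 -1.1] j [ 0.72 -0.17 -0.76  2.   -0.04  1.17  0.54]
[447. 174.] [ 493.  -358.5] [106.4 147.3] 51.4
[359. 174.] [ 499.  -109.8] [104.5 146.7] 53.4
[363. 102.] [ 713.  -130.3] [107.7 147.2] 31.2
salt [0.667 0.122 0.05 ]
lemon [ 0.342 -0.271  0.03 ]
mug [ 0.717 -0.374  0.05 ]
foil [0.378 0.332 0.02 ]
```

View pics/p6.png

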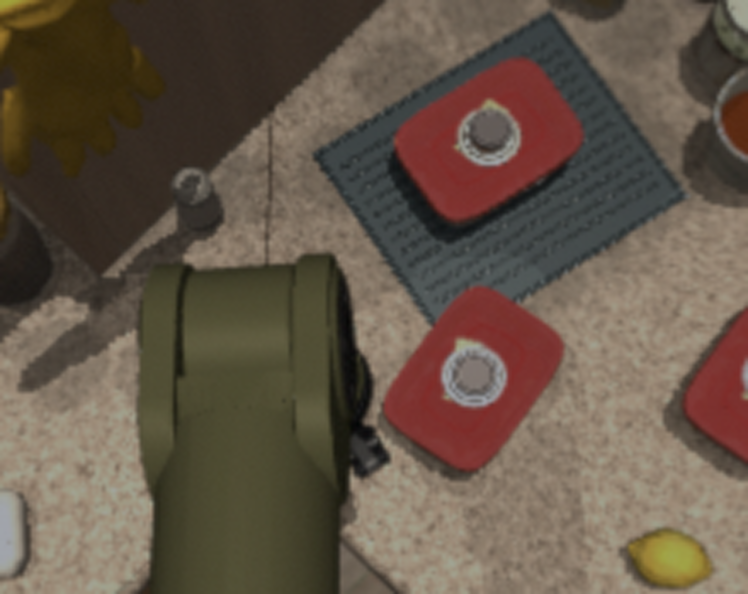

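View pics/p6s.png

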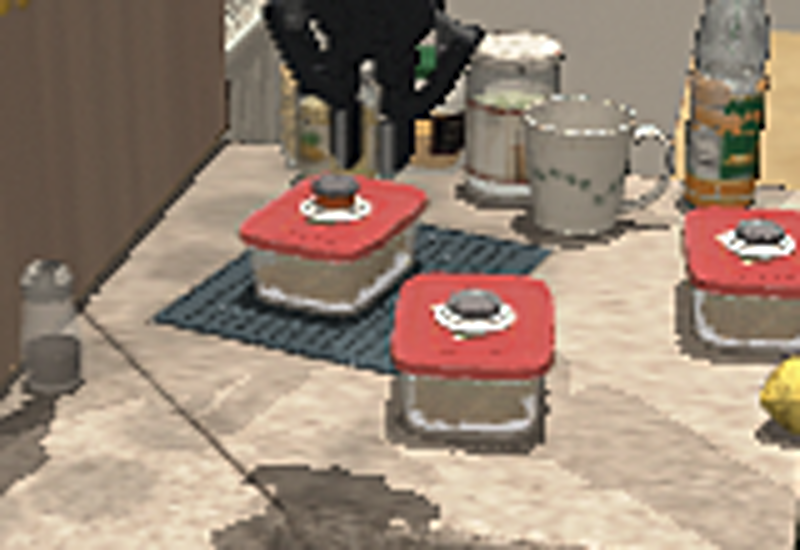

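```bash
python3 -c "
from h import *
s,_=st();print(np.abs(s['joint_vel']).max(),s['t']);print(arm.job_done())"
```

```text
0.004151833490517477 27.4
the job is handed in; nothing more can be done
None
```

I pressed all three plugs and slid the tub with the worn plug onto the drying mat. I handed the job in at 27.4 s, with the arm still and touching nothing.

- **Sealed tubs:** The plugs on the right tub (0.493, -0.358) and the middle tub (0.499, -0.110) clicked and stayed down. In the last scene picture neither shows any red stem, and both tubs are where they started, to within about 1 mm.
- **Worn tub:** The left tub's plug gave under about 2 N and came back up with the finger. I let it up at about 1 mm per step.
- **Slide to the mat:** I pushed the left tub flat along the worktop, mostly with 2 to 4 N. One reading was 5.4 N, above the 2 to 4 N you gave. It now stands at (0.713, -0.130), lined up with the mat. Its lid is about 38 mm inside the nearest mat edge to the side and 50 mm inside lengthwise.
- **Other things:** The lemon, mug, salt and foil came out within 2 to 6 mm of their first positions, which is about the measuring error. I went nowhere near the turquoise tub, but did not re-measure it.

No check failed. While the tub was sliding, the arm hid part of it from the top camera, so I judged those positions from the finger pose. The clear picture afterwards confirmed the tub's place.

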